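# Bring the tall thread cone under the guide eyelet

## Robot

A 6-joint arm with a two-finger parallel gripper is mounted at the origin on the work surface. World frame = base frame: x ahead of the robot, y to its left, z up, the work surface at z = 0. Lengths are in m, angles in rad, forces in N, time in s.
With the tool pointing down it reaches from about 0.35 to 0.775 m from the base axis. Payload 7.3 kg.
Tool frame: the origin (TCP) lies midway between the tips of the shut fingers; the grasp point (between the pads) lies 19 mm behind it (robot.tcp_to_grasp is the distance from the TCP to the grasp point, in m); x points along the fingers, z is the direction in which the jaws open and shut, and the axes are right-handed (so a half turn about x gives the same grasp; the last joint's range is limited). The gripper opens to 92 mm and grips with 3 to 60 N. Pads are 19 mm wide; open, the fingers measure 130 mm over their backs; the gripper's body (75 mm by 190 mm) begins 47 mm behind the grasp point.
Start: joints at [1.171, 0.342, 1.524, -0, 1.275, -0.146], TCP at [0.132, 0.508, 0.227] pointing down, gripper open.
Joint ranges: [-2.53, 2.53], [-0.77, 2.02], [0.04, 2.7], [-1, 4.14], [0.28, 2.66], [-3.11, 3.11]. Speed limits (rad/s): [2.57, 2.57, 3.14, 3.14, 3.14, 3.14].

## Interface

Orientations are given as [roll, pitch, yaw] about the fixed x, y, z axes, in that order (R = Rz(yaw) Ry(pitch) Rx(roll)).
In Python, from cell import robot gives the robot as it stands.
- The arm moves only by the tool move_arm, never from a script. Its argument "deltas" is a list of rows, each an object with "dp": the shift along the tool's x, y, z in m, a list of three; "turn": the turn, a rotation vector about the tool's x, y, z in degrees, a list of three. A call has 1 to 10 rows; each row is the pose to reach, as a shift and turn from the pose commanded when the call began, along the tool's axes at that moment; what a row does not reach only later rows make up. A row lasts 1/10 s, in which the tool goes at most 50 mm and 8.59 degrees, less where a joint would pass 70% of its speed; a pose out of reach is approached as far as the arm can. A call with a gripper value outside its range is refused whole. "hand" is the finger opening in m, from 0 to 0.0918, set as the call begins (left out, the last holds). The fingers move at their own pace and stop on an object; "squeeze" is the grip in N (left out, the last holds). Time passes only in rows, so rows that repeat a pose let the fingers close. It gives the time, the measured TCP pose, the force and the opening at its end, in the units of the state.
- robot.observe(): the state, without advancing time (a new reading comes with each control period).
- robot.read_camera(name): name is "scene" or "top" or "wrist"; returns (picture, depth): 384x512x3 uint8, red, green, blue; 384x512 float32, m along the optical axis (not along the pixel's ray), 0 where there is no reading.
- robot.camera_info(name): a dict with "fx", "fy", "cx", "cy" (pixels), "R" (3x3) and "t" (3): a world point X has camera coordinates R X + t. Camera axes: x right, y down, z forward; pixel columns grow to the right and rows downward; lengths in m; the calibration is good to about 2 mm. A picture is of the moment at which its call begins: read the wrist's pose just before it. camera_info takes no time and is no camera call; for the wrist camera it gives the pose at the moment of the call.
- robot.hand_in(): hands the job in, once; it reports no verdict.
The state is a dict: "time": time; "qpos": joint angles; "qvel": joint speeds; "joint_efforts": joint torques, N m; "tool_pos": TCP position; "tool_rot": TCP orientation; "contact_force": force on the tool from outside, world axes, zero at the start; "torque": the same for the moment, N m; "opening": finger opening in m.
Only numpy, scipy, OpenCV 4.12 (cv2) and the standard library are available. Lean on these libraries where they do the work, as an engineer would, in place of code of your own. Each camera call takes 0.05 s, during which the arm holds its last target.

## Task

Make the thread stand ready to draw from its one tall cone: with a fingertip, push on the stand's upright end pins to turn the four-armed cross until the tall cone stands on the guide post's side, and push the swinging guide arm in from the side, so that the eyelet at its end is right above the middle of the cone's top. Push gently, grip and lift nothing, do not touch the thread on the cone or on the spools, and leave the stapler, mouse and pen cup where they are.

Things in the scene. Friction and masses are not known exactly. Their poses are not given: they have to be found in the camera images.
- axis (a point): Thread stand: a flat steel cross of four arms (90 degrees apart, arm tops 30 mm above the table) turning freely either way about a vertical axis over a black base disc (88 mm radius, fixed). This point is on that axis, at the top of the 18 mm thick centre post, 85 mm above the table. The cross stays where it is left; it takes about 1 to 1.5 N at a pin to turn it.
- rotor: The turning cross with its pins and pegs; origin on its axis at table height, z up; its arms 0 to 3 lie at 45, 135, 225 and 315 degrees from its own x axis, anticlockwise seen from above.
- pin0 (a point): Top centre of the upright steel pin at the end of arm 0 of the cross (pins are numbered anticlockwise): 10 mm thick, from 30 to 100 mm above the table, 115 mm from the axis. Push here, sideways. Each arm also has a spool peg 68 mm from the axis.
- pin1 (a point): Top centre of the upright steel pin at the end of arm 1 of the cross (next anticlockwise from pin 0): 10 mm thick, from 30 to 100 mm above the table, 115 mm from the axis. Push here, sideways. Each arm also has a spool peg 68 mm from the axis.
- pin2 (a point): Top centre of the upright steel pin at the end of arm 2 of the cross (next anticlockwise from pin 1): 10 mm thick, from 30 to 100 mm above the table, 115 mm from the axis. Push here, sideways. Each arm also has a spool peg 68 mm from the axis.
- pin3 (a point): Top centre of the upright steel pin at the end of arm 3 of the cross (next anticlockwise from pin 2): 10 mm thick, from 30 to 100 mm above the table, 115 mm from the axis. Push here, sideways. Each arm also has a spool peg 68 mm from the axis.
- cone_top (a point): Centre of the top of the tall cone (pale thread, 100 mm tall, 52 mm wide at the foot, 29 mm at the top). It stands loosely on the peg of one of the four arms, its axis 68 mm from the stand's axis, its top 130 mm above the table.
- cone: The same tall cone; the origin is the centre of its foot (30 mm above the table when seated on its arm), z up.
- spool_a: Short cylindrical spool with the same pale thread, 52 mm tall, 42 mm wide, loose on the peg of another arm; the origin is the centre of its foot (30 mm above the table when seated), z up.
- spool_b: Short cylindrical spool with the same pale thread, 52 mm tall, 42 mm wide, loose on the peg of another arm; the origin is the centre of its foot (30 mm above the table when seated), z up.
- spool_c: Short cylindrical spool with the same pale thread, 52 mm tall, 42 mm wide, loose on the peg of another arm; the origin is the centre of its foot (30 mm above the table when seated), z up.
- guide_pivot (a point): Top part of the fixed guide post (14 mm thick, 190 mm from the stand's axis, on an extension of the base): the pivot of the guide arm, at the arm's mid-height, 183 mm above the table; the pivot cap is 22 mm wide and reaches to 195 mm.
- eyelet (a point): Centre of the eyelet, a flat steel ring (28 mm outside) at the free end of the guide arm, 122 mm from the pivot, 183 mm above the table. The arm is a flat steel bar on edge, 5 mm thick, 16 mm tall (175 to 191 mm above the table), level, running from the pivot to the ring.
- guide: The guide arm; origin on its pivot axis at table height, z up; it lies along its own -y axis. Its swing is 0 when it points from the post straight at the stand's axis, which puts the eyelet 68 mm from that axis, over the circle of the cone; positive is swung aside to the robot's side (clockwise from above). It starts swung aside by 0.8 to 1.5 rad, runs from -0.6 to 1.7 rad, has no stop or catch at 0, stays where it is left and needs about 0.5 N to move.
- stapler: Bystander: desk stapler, 135 x 36 x 60 mm; origin at the centre of its underside.
- mouse: Bystander: black computer mouse, 105 x 60 x 31 mm; origin at the centre of its underside.
- pen_cup: Bystander: empty grey pen cup, 76 mm wide, 95 mm tall; origin at the centre of its underside.
Things that resemble listed ones, but are neither listed nor needed, are in the scene too. Leave any green or pink look-alike of the spool_b alone.

How it is judged:
At the end, for the whole second after the job is handed in: The eyelet's centre is within 15 mm (level distance) of the centre of the tall cone's top, the cross and the guide arm are at rest, and the cone and all three spools stand upright, seated on their arms (horizontal distance between eyelet and cone_top below 0.015 m and angular speed of each of rotor, guide below 0.05 rad/s and height (world z) of cone between 0.025 and 0.036 m and angle between each of cone, spool_a, spool_b, spool_c's own z axis and vertical below 0.15 rad and height (world z) of spool_a between 0.025 and 0.036 m and height (world z) of spool_b between 0.025 and 0.036 m and height (world z) of spool_c between 0.025 and 0.036 m); the robot touches nothing.
It fails at once if the robot touches the thread on the cone or a spool (more than 1 N) (contact force between any of the fingers, the arm and cone above 1 N or contact force between any of the fingers, the arm and spool_a above 1 N or contact force between any of the fingers, the arm and spool_b above 1 N or contact force between any of the fingers, the arm and spool_c above 1 N).
It fails at once if the cone or a spool is lifted off its arm (more than 15 mm) or tipped (height (world z) of any of cone, spool_a, spool_b, spool_c above 0.045 m or angle between any of cone, spool_a, spool_b, spool_c's own z axis and vertical above 0.4 rad).
It fails at once if the cross or the guide arm is gripped or pushed hard (more than 30 N) (contact force between the fingers and rotor above 30 N or contact force between the fingers and guide above 30 N).
It fails at once if the stapler, mouse or pen cup is moved (more than 20 mm) (distance of any of stapler, mouse, pen_cup from where it was at the start of the episode above 0.02 m).
It also fails if it takes over 72 s, if anything falls off the work surface, if the arm or the gripper's body presses on something with over 40 N, if the wrist force passes 120 N, or if a joint passes its speed limit or range.

## Working session

There is one attempt and no reset: what is moved stays moved. The work goes in short steps, Python scripts to look and compute and a tool call to move; the robot and the scene stay as the last step left them, time stands still between calls to the robot, and variables do not carry over. Pictures are saved under pics/ and viewed, and the job is handed in when it is done.

Besides the shell and the picture viewer there is one more tool, called by a JSON object that holds its "name" and its "arguments". move_arm: Moves the arm, as the interface text tells. Its arguments: {"type":"object","properties":{"deltas":{"type":"array"},"hand":{"type":"number"},"squeeze":{"type":"number"}},"required":["deltas"]}

```bash
mkdir -p pics
python3 - <<'E'
from cell import robot
import cv2, numpy as np
print(robot.observe())
for n in ["scene","top","wrist"]:
    c=robot.camera_info(n); print(n,c)
    p,d=robot.read_camera(n)
    cv2.imwrite(f"pics/{n}0.png",p[:,:,::-1]); np.savez(f"{n}0.npz",p=p,d=d,R=c["R"],t=c["t"],K=[c["fx"],c["fy"],c["cx"],c["cy"]])
E
```

```text
{'time': 0.0, 'qpos': array([ 1.17101962e+00,  3.42746812e-01,  1.52501421e+00,  5.72369650e-06,
        1.27537033e+00, -1.46013682e-01]), 'qvel': array([ 0.0002245 ,  0.00160009,  0.00083015, -0.00046052,  0.00077371,
        0.00064818]), 'joint_efforts': array([ 5.67388270e-04, -4.31236911e+01, -2.44222695e+01,  7.18102790e-02,
        5.57763828e-02, -1.50990586e-04]), 'tool_pos': array([0.13162785, 0.50782124, 0.22603343]), 'tool_rot': array([ 2.99202197,  1.56925762, -1.97413171]), 'contact_force': array([-0.2225737 , -0.44698229, -0.69052848]), 'torque': array([ 0.00191346, -0.04841799,  0.02972715]), 'opening': 0.09165309955906262}
scene {'fx': 491.5403863242304, 'fy': 491.5403863242304, 'cx': 258.7720553060481, 'cy': 192.9467292460229, 'R': array([[ 0.46617363,  0.88468985,  0.00245185],
       [ 0.74388805, -0.39047718, -0.54236347],
       [-0.47886607,  0.25465945, -0.84014038]]), 't': array([-0.27208933, -0.30816991,  1.68566018])}
top {'fx': 362.3453499117468, 'fy': 362.3453499117468, 'cx': 264.10617423694566, 'cy': 193.8134291991671, 'R': array([[ 0.00588804, -0.99996   , -0.00673343],
       [-0.99227072, -0.00500785, -0.12399091],
       [ 0.12395223,  0.00741145, -0.99226051]]), 't': array([0.01141546, 0.55674748, 1.13840693])}
wrist {'fx': 286.8005482395164, 'fy': 286.8005482395164, 'cx': 260.4656707895455, 'cy': 194.4201229053123, 'R': array([[ 0.25168144,  0.96780951, -0.00110231],
       [ 0.92693474, -0.24072402,  0.28782622],
       [ 0.2782956 , -0.07346229, -0.95768202]]), 't': array([-0.52477678, -0.03496406,  0.39127408])}
```

View pics/scene0.png

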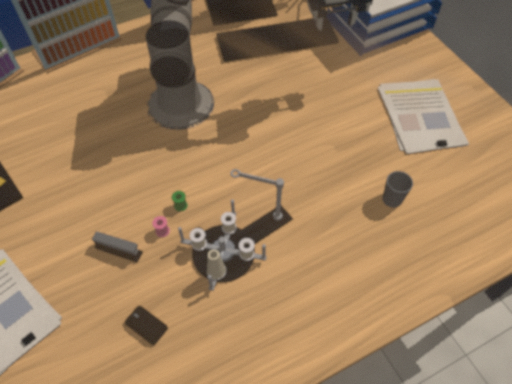

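View pics/top0.png

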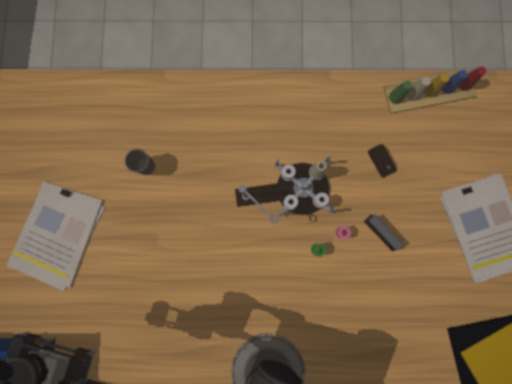

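View pics/wrist0.png

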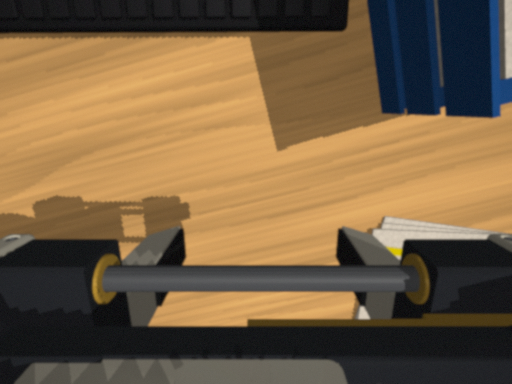

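Run:
```python
import cv2, numpy as np
z=np.load("top0.npz"); p=z['p'][:,:,::-1]
cv2.imwrite("pics/top0c.png",cv2.resize(p[140:260,220:380],None,fx=5,fy=5,interpolation=cv2.INTER_CUBIC))
z=np.load("scene0.npz"); p=z['p'][:,:,::-1]
cv2.imwrite("pics/scene0c.png",cv2.resize(p[155:305,165:325],None,fx=4,fy=4,interpolation=cv2.INTER_CUBIC))
```

```text
(no output)
```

View pics/top0c.png

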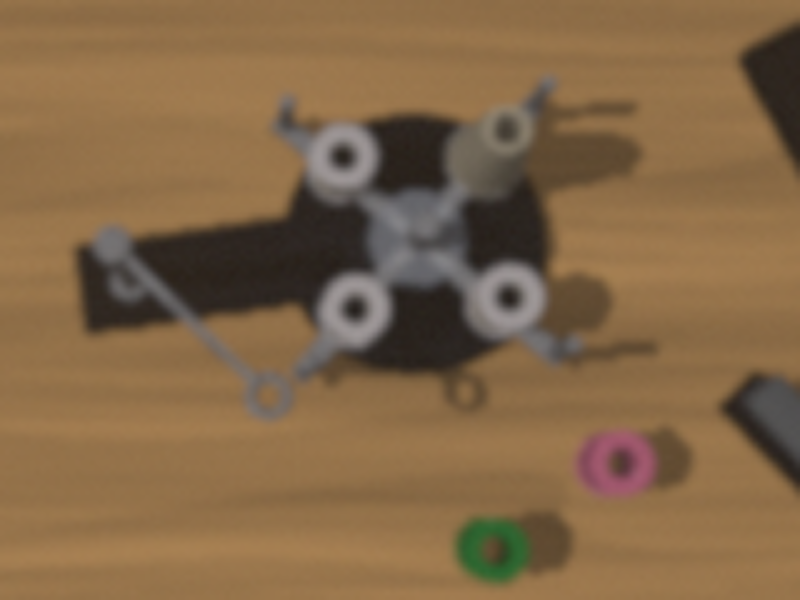

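View pics/scene0c.png

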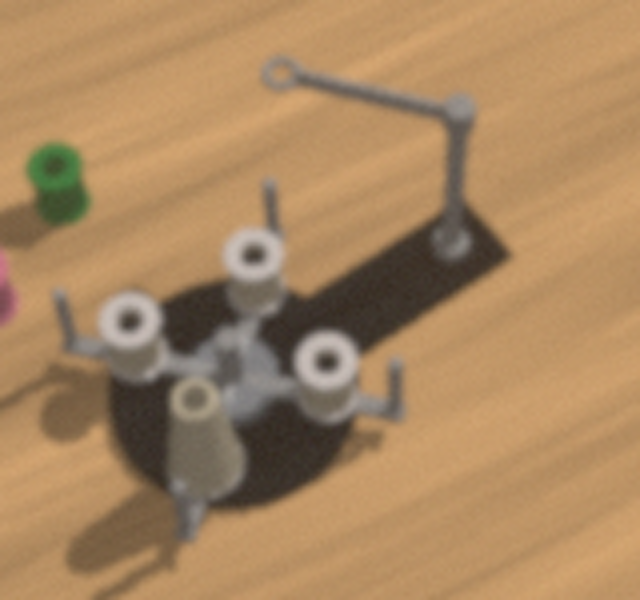

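```bash
cat > h.py <<'E'
import numpy as np
def load(n):
    z=np.load(n); return z
def cast(z,u,v,h):
    fx,fy,cx,cy=z['K']; R=z['R'];t=z['t']
    d=R.T@np.array([(u-cx)/fx,(v-cy)/fy,1]); o=-R.T@t
    return o+d*(h-o[2])/d[2]
E
python3 - <<'E'
from h import *
zt=load("top0.npz"); zs=load("scene0.npz")
T=lambda u,v,h: cast(zt,220+(u+.5)/5-.5,140+(v+.5)/5-.5,h)[:2]
S=lambda u,v,h: cast(zs,165+(u+.5)/4-.5,155+(v+.5)/4-.5,h)[:2]
A=T(425,237,.085); As=S(235,345,.085)
print('axis',A,As)
for n,a,b,h in [('cone',(506,130),(196,398),.13),('spF',(345,155),(327,361),.082),('spN',(355,308),(254,254),.082),('spR',(510,297),(130,320),.082),
 ('pinC',(547,82),None,.1),('pinF',(288,100),(396,366),.1),('pinR',(573,343),(60,296),.1),('pinN',None,(269,186),.1),('eye',(268,395),(281,73),.183),('piv',(112,243),(460,108),.195)]:
    for f,q in ((T,a),(S,b)):
        if q is not None:
            w=f(*q,h); r=w-A; print(n,f is T,w.round(4),np.linalg.norm(r).round(4),np.degrees(np.arctan2(r[1],r[0])).round(1))
E
```

```text
axis [ 0.57232868 -0.11142398] [ 0.58966489 -0.10953935]
cone True [ 0.6309 -0.1557] 0.0734 -37.1
cone False [ 0.6341 -0.155 ] 0.0755 -35.2
spF True [ 0.6244 -0.0621] 0.0717 43.5
spF False [ 0.6272 -0.0603] 0.075 43.0
spN True [ 0.5281 -0.0681] 0.0619 135.6
spN False [ 0.5313 -0.0674] 0.0602 133.0
spR True [ 0.5355 -0.1641] 0.0642 -125.0
spR False [ 0.5385 -0.1632] 0.0618 -123.1
pinC True [ 0.6674 -0.186 ] 0.1208 -38.1
pinF True [ 0.6553 -0.0259] 0.1192 45.9
pinF False [ 0.6596 -0.026 ] 0.1221 44.4
pinR True [ 0.5056 -0.1992] 0.1102 -127.3
pinR False [ 0.5101 -0.1993] 0.1077 -125.3
pinN False [ 0.4973 -0.0385] 0.1047 135.8
eye True [ 0.4683 -0.0125] 0.1435 136.4
eye False [ 0.4698 -0.0121] 0.1428 135.9
piv True [0.5522 0.0752] 0.1877 96.2
piv False [0.5563 0.075 ] 0.1871 94.9
```

```bash
cat >> h.py <<'E'
from scipy.spatial.transform import Rotation as Ro
AX=np.array([.581,-.1122])
def pose(robot):
    s=robot.observe(); r=s['tool_rot']
    return s['tool_pos'], Ro.from_euler('xyz',r).as_matrix(), s
def Rdown(zang):
    "tool x down, tool z at angle zang (deg) in the world plane"
    a=np.radians(zang); x=np.array([0,0,-1.]); z=np.array([np.cos(a),np.sin(a),0]); y=np.cross(z,x)
    return np.stack([x,y,z],1)
def deltas(robot,targets):
    P,R,s=pose(robot)
    for p,za in targets:
        dp=R.T@(np.array(p)-P); tr=Ro.from_matrix(R.T@Rdown(za)).as_rotvec(degrees=True)
        print({"dp":[round(float(a),3) for a in dp],"turn":[round(float(a),1) for a in tr]})
E
python3 - <<'E'
from cell import robot
from h import *
P,R,s=pose(robot); print(R.round(3)); za=np.degrees(np.arctan2(R[1,2],R[0,2])); print(za, np.degrees(s['qpos'][0]))
# pusher 1 start: pin at -130.8
def pol(ang,r,tang):
    a=np.radians(ang); return AX+r*np.array([np.cos(a),np.sin(a)])+tang*np.array([-np.sin(a),np.cos(a)])
w=pol(-130.8,.115,-.04); print(w)
for t in (za-60,49.2, -130.8):
    print(t); deltas(robot,[((*w,.226),t)])
print('waypoint'); deltas(robot,[((.42,.2,.23),za-50)])
E
```

```text
[[-0.    -0.968  0.251]
 [-0.001  0.251  0.968]
 [-1.     0.    -0.001]]
75.4586212810811 67.09345993881844
[ 0.47557683 -0.17311761]
15.458621281081093
{'dp': [0.001, -0.504, -0.573], 'turn': [60.0, -0.1, 0.0]}
49.2
{'dp': [0.001, -0.504, -0.573], 'turn': [26.3, -0.1, 0.0]}
-130.8
{'dp': [0.001, -0.504, -0.573], 'turn': [-153.7, -0.0, -0.1]}
waypoint
{'dp': [-0.004, -0.356, -0.226], 'turn': [50.0, -0.1, 0.0]}
```

{"name": "move_arm", "arguments": {"deltas": [{"dp": [-0.01,-0.356,-0.226],"turn": [20,0,0]},{"dp": [-0.01,-0.356,-0.226],"turn": [20,0,0]},{"dp": [-0.01,-0.356,-0.226],"turn": [20,0,0]},{"dp": [-0.01,-0.356,-0.226],"turn": [20,0,0]},{"dp": [-0.01,-0.356,-0.226],"turn": [20,0,0]},{"dp": [-0.01,-0.356,-0.226],"turn": [20,0,0]},{"dp": [-0.01,-0.356,-0.226],"turn": [20,0,0]},{"dp": [-0.01,-0.504,-0.573],"turn": [26.3,0,0]},{"dp": [-0.01,-0.504,-0.573],"turn": [26.3,0,0]},{"dp": [-0.01,-0.504,-0.573],"turn": [26.3,0,0]}], "hand": 0}}

```text
time: 1.15
tool_pos: [0.4067, 0.1049, 0.2355]
tool_rot: [1.792, 1.571, 2.65]
contact_force: [1.1, 0.5, -0.3]
opening: 0.016
```

Run:
```python
from cell import robot
from h import *
def pol(ang,r,tang):
    a=np.radians(ang); return AX+r*np.array([np.cos(a),np.sin(a)])+tang*np.array([-np.sin(a),np.cos(a)])
w=pol(-130.8,.115,-.04)
deltas(robot,[((*w,.226),49.2)])
```

```text
{'dp': [0.009, -0.234, -0.165], 'turn': [-0.0, -0.0, -0.0]}
```

{"name": "move_arm", "arguments": {"deltas": [{"dp": [0,-0.23,-0.16],"turn": [0,0,0]},{"dp": [0,-0.23,-0.16],"turn": [0,0,0]},{"dp": [0,-0.23,-0.16],"turn": [0,0,0]},{"dp": [0,-0.23,-0.16],"turn": [0,0,0]},{"dp": [0,-0.23,-0.16],"turn": [0,0,0]},{"dp": [0,-0.23,-0.16],"turn": [0,0,0]},{"dp": [0,-0.23,-0.16],"turn": [0,0,0]},{"dp": [0,-0.23,-0.16],"turn": [0,0,0]}]}}

```text
time: 1.95
tool_pos: [0.4756, -0.1646, 0.235]
tool_rot: [1.534, 1.569, 2.39]
contact_force: [-0.7, 0.1, 0.3]
opening: 0.0006
```

Run:
```python
from cell import robot
from h import *
import cv2
def pol(ang,r,tang):
    a=np.radians(ang); return AX+r*np.array([np.cos(a),np.sin(a)])+tang*np.array([-np.sin(a),np.cos(a)])
w=pol(-130.8,.115,-.04); print(w)
deltas(robot,[((*w,.087),49.2)])
for n in ["scene","top","wrist"]:
    c=robot.camera_info(n); p,d=robot.read_camera(n)
    np.savez(f"{n}1.npz",p=p,d=d,R=c["R"],t=c["t"],K=[c["fx"],c["fy"],c["cx"],c["cy"]])
    if n=='wrist': cv2.imwrite("pics/wrist1.png",p[:,:,::-1])
    if n=='scene': cv2.imwrite("pics/scene1.png",cv2.resize(p[155:305,125:325,::-1],None,fx=4,fy=4,interpolation=cv2.INTER_CUBIC))
print(robot.observe()['tool_pos'])
```

```text
[ 0.47557683 -0.17311761]
{'dp': [0.148, -0.006, -0.006], 'turn': [-0.1, 0.0, -0.1]}
[ 0.47573242 -0.16328252  0.2356044 ]
```

View pics/scene1.png

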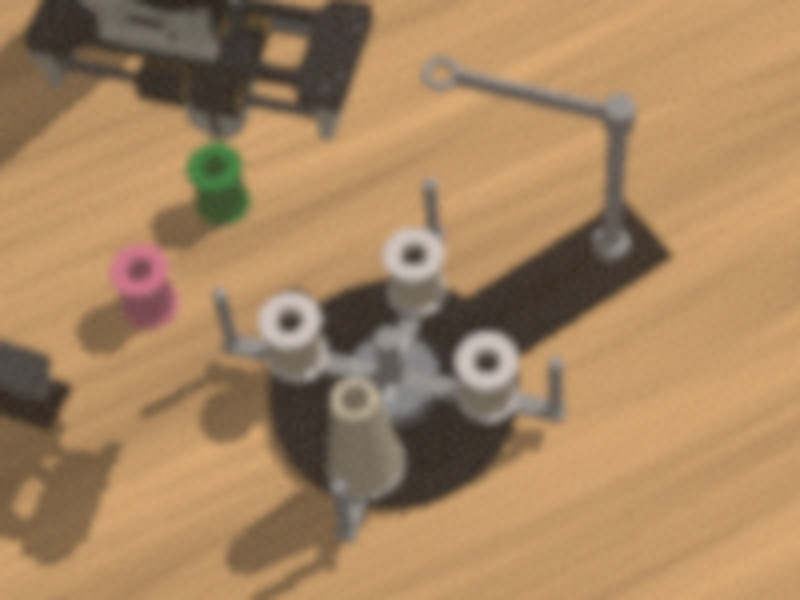

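View pics/wrist1.png

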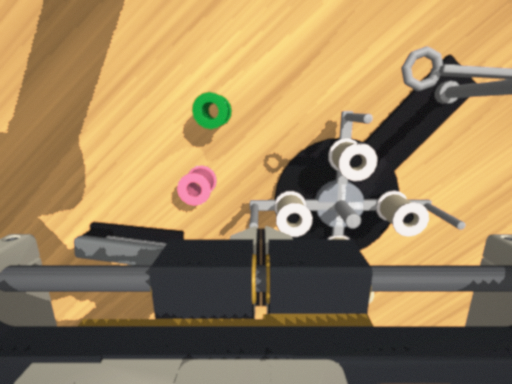

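{"name": "move_arm", "arguments": {"deltas": [{"dp": [0.05,-0.003,-0.006],"turn": [0,0,0]},{"dp": [0.09,-0.006,-0.007],"turn": [0,0,0]},{"dp": [0.12,-0.006,-0.007],"turn": [0,0,0]},{"dp": [0.14,-0.006,-0.007],"turn": [0,0,0]},{"dp": [0.148,-0.006,-0.007],"turn": [0,0,0]},{"dp": [0.148,-0.006,-0.007],"turn": [0,0,0]}]}}

```text
time: 2.7
tool_pos: [0.4757, -0.1727, 0.0872]
tool_rot: [1.69, 1.569, 2.549]
contact_force: [-0.0, -0.5, 0.6]
opening: 0.0003
```

```bash
cat >> h.py <<'E'
def pol(ang,r,tang):
    a=np.radians(ang); return AX+r*np.array([np.cos(a),np.sin(a)])+tang*np.array([-np.sin(a),np.cos(a)])
E
python3 - <<'E'
from cell import robot
from h import *
print(robot.observe()['tool_pos'])
w=pol(-130.8,.115,-.016); print('touch');deltas(robot,[((*w,.087),49.2)])
# arc: pusher centre for pin angle a: pol(a,.115,-.0145), zang=a+180
deltas(robot,[((*pol(a,.115,-.0145),.087),a+180) for a in (-130.8,-126,-120,-114,-108,-102)])
E
```

```text
[ 0.47569731 -0.17274158  0.08720293]
touch
{'dp': [0.0, -0.024, -0.0], 'turn': [0.0, -0.0, -0.1]}
{'dp': [0.0, -0.026, -0.0], 'turn': [0.0, -0.0, -0.1]}
{'dp': [0.0, -0.035, -0.001], 'turn': [-4.8, -0.0, -0.1]}
{'dp': [0.0, -0.047, -0.001], 'turn': [-10.8, -0.0, -0.1]}
{'dp': [0.0, -0.06, 0.0], 'turn': [-16.8, 0.0, -0.1]}
{'dp': [0.0, -0.071, 0.003], 'turn': [-22.8, 0.0, -0.1]}
{'dp': [0.0, -0.083, 0.007], 'turn': [-28.8, 0.0, -0.1]}
```

{"name": "move_arm", "arguments": {"deltas": [{"dp": [0,-0.006,0],"turn": [0,0,0]},{"dp": [0,-0.012,0],"turn": [0,0,0]},{"dp": [0,-0.017,0],"turn": [0,0,0]},{"dp": [0,-0.021,0],"turn": [0,0,0]},{"dp": [0,-0.025,0],"turn": [0,0,0]},{"dp": [0,-0.029,0],"turn": [-2,0,0]},{"dp": [0,-0.033,0],"turn": [-4,0,0]},{"dp": [0,-0.038,-0.001],"turn": [-6.4,0,0]},{"dp": [0,-0.043,-0.001],"turn": [-8.8,0,0]},{"dp": [0,-0.047,-0.001],"turn": [-10.8,0,0]}]}}

```text
time: 3.7
tool_pos: [0.5108, -0.2053, 0.0875]
tool_rot: [1.314, 1.57, 2.362]
contact_force: [-0.4, 0.8, 0.1]
opening: 0.0003
```

```bash
cat > snap.py <<'E'
import sys,cv2,numpy as np
from cell import robot
from h import *
k=sys.argv[1]
for n in sys.argv[2].split(','):
    c=robot.camera_info(n); p,d=robot.read_camera(n)
    np.savez(f"{n}{k}.npz",p=p,d=d,R=c["R"],t=c["t"],K=[c["fx"],c["fy"],c["cx"],c["cy"]])
    q=p[:,:,::-1]
    if n=='scene': q=cv2.resize(q[155:305,165:325],None,fx=4,fy=4,interpolation=cv2.INTER_CUBIC)
    if n=='top': q=cv2.resize(q[140:260,220:380],None,fx=5,fy=5,interpolation=cv2.INTER_CUBIC)
    cv2.imwrite(f"pics/{n}{k}c.png",q)
s=robot.observe();print(s['tool_pos'].round(4),s['contact_force'].round(2))
E
python3 snap.py 2 scene
python3 - <<'E'
from cell import robot
from h import *
deltas(robot,[((*pol(a,.115,-.0145),.087),a+180) for a in (-117,-114,-111,-108,-105,-102,-99,-96,-93,-90,-87,-84)])
E
```

```text
[ 0.5113 -0.2058  0.0875] [0.25 0.18 0.52]
{'dp': [0.001, -0.005, 0.0], 'turn': [-2.9, 0.0, -0.0]}
{'dp': [0.001, -0.011, -0.0], 'turn': [-5.9, 0.0, -0.0]}
{'dp': [0.0, -0.017, 0.0], 'turn': [-8.9, 0.0, -0.0]}
{'dp': [0.0, -0.023, 0.0], 'turn': [-11.9, 0.0, -0.0]}
{'dp': [0.0, -0.029, 0.001], 'turn': [-14.9, 0.0, -0.0]}
{'dp': [0.0, -0.035, 0.002], 'turn': [-17.9, 0.0, -0.0]}
{'dp': [0.0, -0.041, 0.003], 'turn': [-20.9, 0.0, -0.0]}
{'dp': [0.0, -0.047, 0.005], 'turn': [-23.9, 0.0, -0.0]}
{'dp': [0.0, -0.053, 0.007], 'turn': [-26.9, 0.0, -0.0]}
{'dp': [0.0, -0.059, 0.009], 'turn': [-29.9, 0.0, -0.0]}
{'dp': [0.0, -0.064, 0.011], 'turn': [-32.9, 0.0, -0.0]}
{'dp': [0.0, -0.069, 0.014], 'turn': [-35.9, 0.0, -0.0]}
```

View pics/scene2c.png

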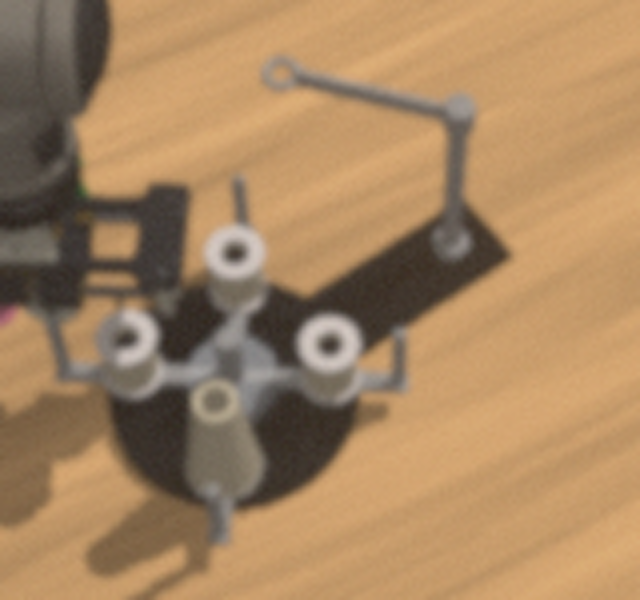

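{"name": "move_arm", "arguments": {"deltas": [{"dp": [0,-0.005,0],"turn": [-2.9,0,0]},{"dp": [0,-0.011,0],"turn": [-5.9,0,0]},{"dp": [0,-0.017,0],"turn": [-8.9,0,0]},{"dp": [0,-0.023,0],"turn": [-11.9,0,0]},{"dp": [0,-0.029,0.001],"turn": [-14.9,0,0]},{"dp": [0,-0.035,0.002],"turn": [-17.9,0,0]},{"dp": [0,-0.041,0.003],"turn": [-20.9,0,0]},{"dp": [0,-0.047,0.005],"turn": [-23.9,0,0]},{"dp": [0,-0.053,0.007],"turn": [-26.9,0,0]},{"dp": [0,-0.059,0.009],"turn": [-29.9,0,0]}]}}

```text
time: 4.75
tool_pos: [0.5663, -0.2277, 0.0875]
tool_rot: [2.245, 1.57, -2.469]
contact_force: [-1.4, -0.3, -0.1]
opening: 0.0006
```

```bash
python3 snap.py 3 scene;python3 - <<'E'
from cell import robot
from h import *
deltas(robot,[((*pol(a,.115,-.0145),.087),a+180) for a in range(-89,-41,3)])
E
```

```text
[ 0.5673 -0.2277  0.0875] [-0.46 -0.61 -0.32]
{'dp': [0.001, -0.001, 0.0], 'turn': [-0.9, -0.0, 0.0]}
{'dp': [0.001, -0.007, -0.0], 'turn': [-3.9, -0.0, 0.0]}
{'dp': [0.001, -0.013, -0.0], 'turn': [-6.9, -0.0, 0.0]}
{'dp': [0.001, -0.019, -0.0], 'turn': [-9.9, -0.0, 0.0]}
{'dp': [0.001, -0.025, 0.0], 'turn': [-12.9, -0.0, 0.0]}
{'dp': [0.001, -0.031, 0.001], 'turn': [-15.9, -0.0, 0.0]}
{'dp': [0.001, -0.037, 0.002], 'turn': [-18.9, -0.0, 0.0]}
{'dp': [0.001, -0.043, 0.003], 'turn': [-21.9, -0.0, 0.0]}
{'dp': [0.001, -0.049, 0.005], 'turn': [-24.9, -0.0, 0.0]}
{'dp': [0.001, -0.055, 0.007], 'turn': [-27.9, -0.0, 0.0]}
{'dp': [0.001, -0.06, 0.009], 'turn': [-30.9, -0.0, 0.0]}
{'dp': [0.001, -0.066, 0.012], 'turn': [-33.9, -0.0, 0.0]}
{'dp': [0.001, -0.071, 0.015], 'turn': [-36.9, -0.0, 0.0]}
{'dp': [0.001, -0.077, 0.018], 'turn': [-39.9, -0.0, 0.0]}
{'dp': [0.001, -0.082, 0.021], 'turn': [-42.9, -0.0, 0.0]}
{'dp': [0.001, -0.086, 0.025], 'turn': [-45.9, -0.0, 0.0]}
```

View pics/scene3c.png

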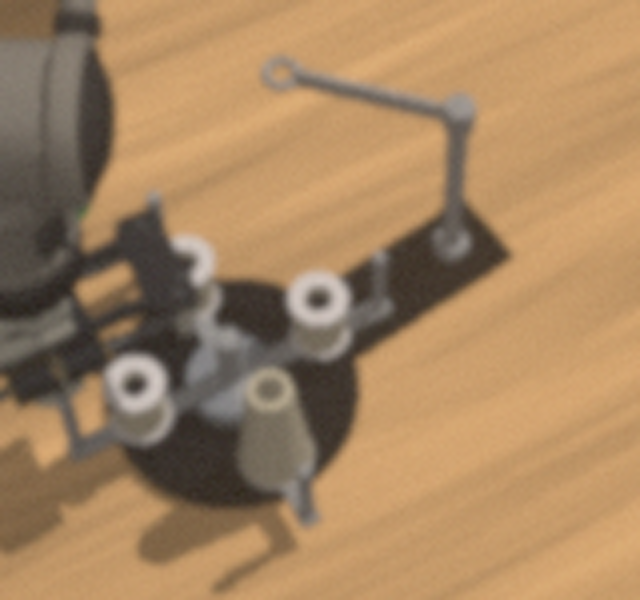

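{"name": "move_arm", "arguments": {"deltas": [{"dp": [0,-0.006,0],"turn": [-3,0,0]},{"dp": [0,-0.012,0],"turn": [-6,0,0]},{"dp": [0,-0.018,0],"turn": [-9,0,0]},{"dp": [0,-0.024,0],"turn": [-12,0,0]},{"dp": [0,-0.03,0.001],"turn": [-15,0,0]},{"dp": [0,-0.036,0.002],"turn": [-18,0,0]},{"dp": [0,-0.042,0.003],"turn": [-21,0,0]},{"dp": [0,-0.048,0.005],"turn": [-24,0,0]},{"dp": [0,-0.054,0.007],"turn": [-27,0,0]},{"dp": [0,-0.06,0.009],"turn": [-30.5,0,0]}]}}

```text
time: 5.8
tool_pos: [0.6263, -0.2183, 0.0875]
tool_rot: [1.059, 1.57, -3.123]
contact_force: [-0.6, 0.5, 0.1]
opening: 0.0001
```

```bash
python3 snap.py 4 scene;python3 - <<'E'
from cell import robot
from h import *
deltas(robot,[((*pol(a,.115,-.0145),.087),a+180) for a in range(-59,-41,3)])
print(robot.observe()['qpos'])
E
```

```text
[ 0.6272 -0.2178  0.0875] [-0.19  0.18  0.77]
{'dp': [0.0, -0.0, -0.001], 'turn': [-0.4, -0.0, 0.0]}
{'dp': [0.0, -0.006, -0.001], 'turn': [-3.4, -0.0, 0.0]}
{'dp': [0.0, -0.012, -0.001], 'turn': [-6.4, -0.0, 0.0]}
{'dp': [0.0, -0.018, -0.001], 'turn': [-9.4, -0.0, 0.0]}
{'dp': [0.0, -0.025, -0.001], 'turn': [-12.4, -0.0, 0.0]}
{'dp': [0.0, -0.031, -0.0], 'turn': [-15.4, -0.0, 0.0]}
[-4.49739195e-01  7.17304158e-01  1.27829437e+00  3.17212439e-04
  1.14576709e+00 -2.55458231e+00]
```

View pics/scene4c.png

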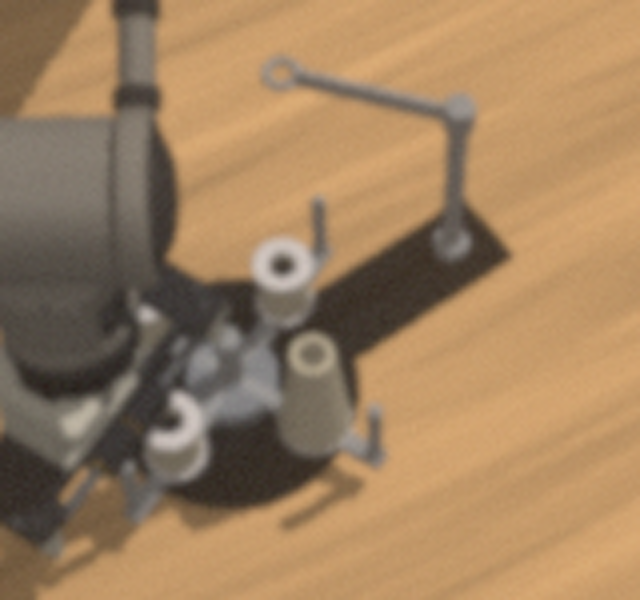

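{"name": "move_arm", "arguments": {"deltas": [{"dp": [0,-0.006,-0.001],"turn": [-3.2,0,0]},{"dp": [0,-0.012,-0.001],"turn": [-6.2,0,0]},{"dp": [0,-0.018,-0.001],"turn": [-9.2,0,0]},{"dp": [0,-0.022,-0.001],"turn": [-11,0,0]},{"dp": [0,-0.022,-0.001],"turn": [-11,0,0]},{"dp": [0,-0.012,-0.001],"turn": [-11,0,0]},{"dp": [0,0.01,0],"turn": [-11,0,0]},{"dp": [-0.04,0.03,0],"turn": [-11,0,0]},{"dp": [-0.08,0.04,0],"turn": [-11,0,0]},{"dp": [-0.08,0.04,0],"turn": [-11,0,0]}]}}

```text
time: 6.85
tool_pos: [0.5929, -0.2412, 0.1742]
tool_rot: [-2.825, 1.56, -0.536]
contact_force: [0.6, 0.6, 0.2]
opening: 0.0006
```

```bash
python3 snap.py 5 scene,top;python3 - <<'E'
from cell import robot
from h import *
deltas(robot,[((*pol(a,.115,-.045),.165),a+180) for a in (-137,)])
E
```

```text
[ 0.5916 -0.2392  0.1689] [ 0.06  0.4  -1.68]
{'dp': [0.004, 0.041, 0.144], 'turn': [88.2, -0.1, 0.1]}
```

View pics/scene5c.png

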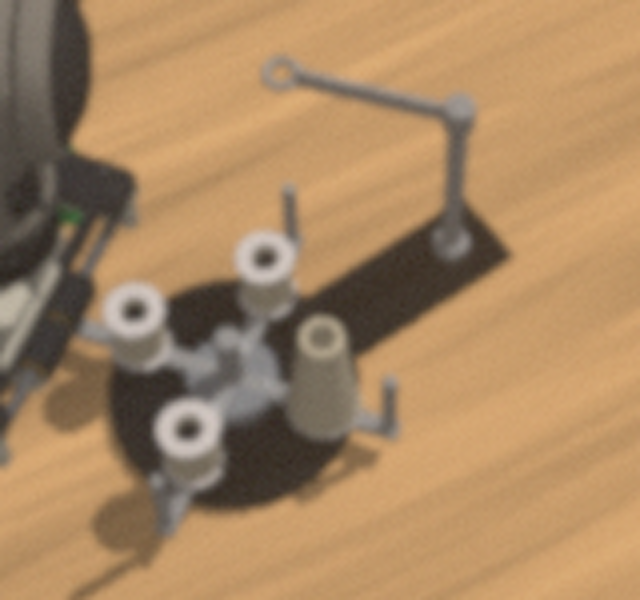

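View pics/top5c.png

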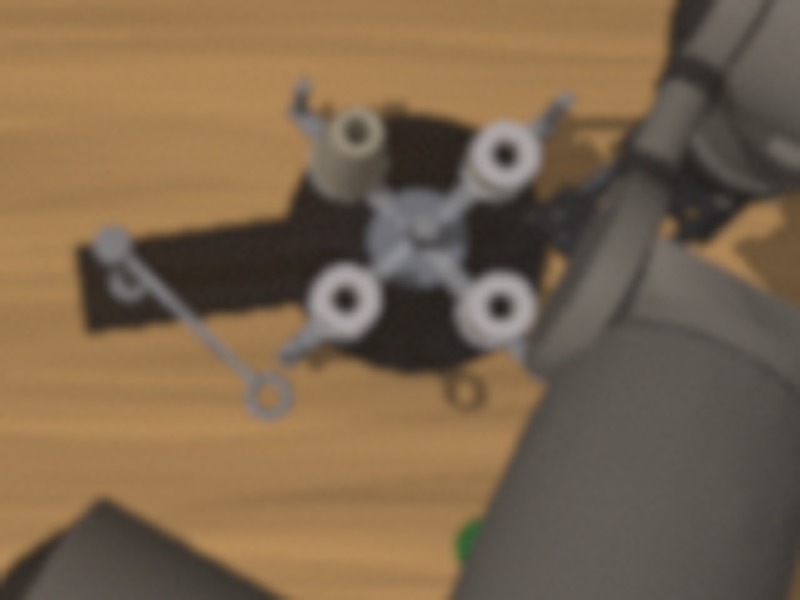

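Run:
```python
from h import *
zt=load("top0.npz"); zs=load("scene0.npz")
T=lambda u,v,h: cast(zt,220+(u+.5)/5-.5,140+(v+.5)/5-.5,h)[:2]
S=lambda u,v,h: cast(zs,165+(u+.5)/4-.5,155+(v+.5)/4-.5,h)[:2]
for f,A,L in ((T,(.58,-.1125),[(356,130,.13),(346,300,.082),(501,307,.082),(507,153,.082)]),(S,(.583,-.1118),[(322,338,.13),(265,258,.082),(134,311,.082),(188,430,.082)])):
    P=np.array([f(*q) for q in L]); A2=(P[1]+P[3])/2; print(A2,(P[0]+P[2])/2)
    for w in P: r=w-A; print(w.round(4),np.linalg.norm(r).round(4),np.degrees(np.arctan2(r[1],r[0])).round(1))
```

```text
[ 0.5795936  -0.11296658] [ 0.57984805 -0.11211746]
[ 0.6305 -0.0658] 0.0687 42.8
[ 0.5331 -0.0625] 0.0686 133.2
[ 0.5292 -0.1584] 0.0684 -137.9
[ 0.6261 -0.1634] 0.0687 -47.8
[ 0.58366052 -0.11237145] [ 0.5833476  -0.11195929]
[ 0.6332 -0.0659] 0.068 42.5
[ 0.5376 -0.0622] 0.0673 132.4
[ 0.5335 -0.158 ] 0.0677 -136.9
[ 0.6297 -0.1626] 0.069 -47.4
```

{"name": "move_arm", "arguments": {"deltas": [{"dp": [0,0.04,0.04],"turn": [20,0,0]},{"dp": [0,0.04,0.08],"turn": [30,0,0]},{"dp": [0,0.041,0.12],"turn": [40,0,0]},{"dp": [0,0.041,0.144],"turn": [50,0,0]},{"dp": [0,0.041,0.144],"turn": [88,0,0]},{"dp": [0,0.041,0.144],"turn": [88,0,0]},{"dp": [0,0.041,0.144],"turn": [88,0,0]},{"dp": [0,0.041,0.144],"turn": [88,0,0]},{"dp": [0,0.041,0.144],"turn": [88,0,0]},{"dp": [0,0.041,0.144],"turn": [88,0,0]}]}}

```text
time: 7.95
tool_pos: [0.465, -0.1568, 0.166]
tool_rot: [1.831, 1.568, 2.617]
contact_force: [-0.3, -0.2, -0.1]
opening: 0.0003
```

Run:
```python
from cell import robot
from h import *
robot.read_camera("top")
s=robot.observe(); print(s['tool_pos'].round(4),s['qvel'].round(3))
deltas(robot,[((*pol(-137.4,.115,-.042),.087),42.6)])
```

```text
[ 0.4651 -0.1568  0.166 ] [ 0.    -0.002 -0.003 -0.002  0.003 -0.312]
{'dp': [0.079, -0.004, 0.0], 'turn': [2.0, -0.0, -0.2]}
```

{"name": "move_arm", "arguments": {"deltas": [{"dp": [0.04,0,0],"turn": [1,0,0]},{"dp": [0.07,-0.002,0],"turn": [1,0,0]},{"dp": [0.079,-0.004,0],"turn": [1,0,0]},{"dp": [0.079,-0.004,0],"turn": [1,0,0]},{"dp": [0.079,-0.004,0],"turn": [1,0,0]}]}}

```text
time: 8.5
tool_pos: [0.4693, -0.1604, 0.0892]
tool_rot: [-1.076, 1.57, -0.3]
contact_force: [-0.3, 0.3, 0.2]
opening: 0.0005
```

Run:
```python
from cell import robot
from h import *
s=robot.observe(); print(s['tool_pos'].round(4),s['qvel'].round(3))
deltas(robot,[((*pol(a,.115,-.0145),.087),a+180) for a in (-137.4,-135,-132,-129,-126,-123,-120,-117)])
```

```text
[ 0.4693 -0.1604  0.0892] [-0.    -0.02  -0.008  0.    -0.003  0.005]
{'dp': [0.002, -0.026, -0.001], 'turn': [1.9, 0.0, 0.0]}
{'dp': [0.002, -0.03, -0.002], 'turn': [-0.5, 0.0, 0.0]}
{'dp': [0.002, -0.036, -0.002], 'turn': [-3.5, 0.0, 0.0]}
{'dp': [0.002, -0.042, -0.002], 'turn': [-6.5, 0.0, 0.0]}
{'dp': [0.002, -0.049, -0.002], 'turn': [-9.5, 0.0, 0.0]}
{'dp': [0.002, -0.055, -0.002], 'turn': [-12.5, 0.0, 0.0]}
{'dp': [0.002, -0.061, -0.001], 'turn': [-15.5, 0.0, 0.0]}
{'dp': [0.002, -0.067, -0.0], 'turn': [-18.5, 0.0, 0.0]}
```

{"name": "move_arm", "arguments": {"deltas": [{"dp": [0.001,-0.008,0],"turn": [0,0,0]},{"dp": [0.001,-0.015,-0.001],"turn": [0,0,0]},{"dp": [0.001,-0.021,-0.001],"turn": [0,0,0]},{"dp": [0.001,-0.026,-0.001],"turn": [0,0,0]},{"dp": [0.001,-0.031,-0.002],"turn": [-1,0,0]},{"dp": [0.001,-0.036,-0.002],"turn": [-3.5,0,0]},{"dp": [0.001,-0.042,-0.002],"turn": [-6.5,0,0]},{"dp": [0.001,-0.049,-0.002],"turn": [-9.5,0,0]},{"dp": [0.001,-0.055,-0.002],"turn": [-12.5,0,0]},{"dp": [0.001,-0.061,-0.001],"turn": [-15.5,0,0]}]}}

```text
time: 9.5
tool_pos: [0.5107, -0.2049, 0.0875]
tool_rot: [1.818, 1.57, 2.866]
contact_force: [-1.5, -0.2, -0.1]
opening: 0.0003
```

```bash
python3 snap.py 6 scene
python3 - <<'E'
from cell import robot
from h import *
deltas(robot,[((*pol(a,.115,-.0145),.087),a+180) for a in range(-120,-80,3)])
E
```

```text
[ 0.5116 -0.2055  0.0876] [-0.33 -0.44 -0.11]
{'dp': [0.001, 0.001, 0.001], 'turn': [0.2, -0.0, 0.0]}
{'dp': [0.001, -0.005, -0.0], 'turn': [-2.8, -0.0, 0.0]}
{'dp': [0.001, -0.011, -0.0], 'turn': [-5.8, -0.0, 0.0]}
{'dp': [0.001, -0.017, -0.0], 'turn': [-8.8, -0.0, 0.0]}
{'dp': [0.001, -0.023, -0.0], 'turn': [-11.8, -0.0, 0.0]}
{'dp': [0.001, -0.029, 0.001], 'turn': [-14.8, -0.0, 0.0]}
{'dp': [0.001, -0.035, 0.002], 'turn': [-17.8, -0.0, 0.0]}
{'dp': [0.001, -0.041, 0.003], 'turn': [-20.8, -0.0, 0.0]}
{'dp': [0.001, -0.047, 0.004], 'turn': [-23.8, -0.0, 0.0]}
{'dp': [0.001, -0.053, 0.006], 'turn': [-26.8, -0.0, 0.0]}
{'dp': [0.001, -0.058, 0.008], 'turn': [-29.8, -0.0, 0.0]}
{'dp': [0.001, -0.064, 0.011], 'turn': [-32.8, -0.0, 0.0]}
{'dp': [0.001, -0.069, 0.014], 'turn': [-35.8, -0.0, 0.0]}
{'dp': [0.001, -0.075, 0.017], 'turn': [-38.8, -0.0, 0.0]}
```

View pics/scene6c.png

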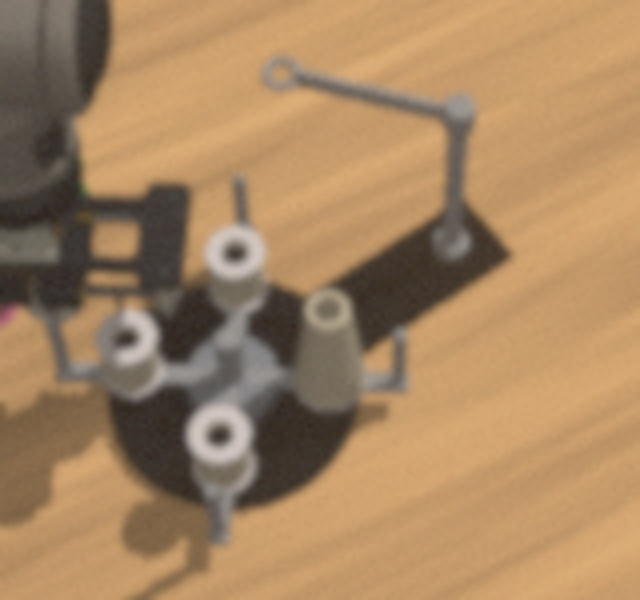

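{"name": "move_arm", "arguments": {"deltas": [{"dp": [0,-0.005,0],"turn": [-2.8,0,0]},{"dp": [0,-0.011,0],"turn": [-5.8,0,0]},{"dp": [0,-0.017,0],"turn": [-8.8,0,0]},{"dp": [0,-0.023,0],"turn": [-11.8,0,0]},{"dp": [0,-0.029,0.001],"turn": [-14.8,0,0]},{"dp": [0,-0.035,0.002],"turn": [-17.8,0,0]},{"dp": [0,-0.041,0.003],"turn": [-20.8,0,0]},{"dp": [0,-0.047,0.004],"turn": [-23.8,0,0]},{"dp": [0,-0.053,0.006],"turn": [-26.8,0,0]},{"dp": [0,-0.058,0.008],"turn": [-29.8,0,0]}]}}

```text
time: 10.55
tool_pos: [0.565, -0.2268, 0.0873]
tool_rot: [1.229, 1.57, 2.797]
contact_force: [-1.8, -0.4, 0.2]
opening: 0.0002
```

```bash
python3 snap.py 7 scene
python3 - <<'E'
from cell import robot
from h import *
deltas(robot,[((*pol(a,.115,-.0145),.087),a+180) for a in (-90,-88,-86,-84,-83,-82,-81)])
E
```

```text
[ 0.5658 -0.2269  0.0874] [-1.11  0.08 -0.03]
{'dp': [0.0, -0.001, -0.0], 'turn': [-0.0, -0.0, 0.0]}
{'dp': [0.0, -0.005, -0.001], 'turn': [-2.0, -0.0, 0.0]}
{'dp': [0.0, -0.009, -0.001], 'turn': [-4.0, -0.0, 0.0]}
{'dp': [0.0, -0.013, -0.001], 'turn': [-6.0, -0.0, 0.0]}
{'dp': [0.0, -0.015, -0.001], 'turn': [-7.0, -0.0, 0.0]}
{'dp': [0.0, -0.017, -0.001], 'turn': [-8.0, -0.0, 0.0]}
{'dp': [0.0, -0.019, -0.001], 'turn': [-9.0, -0.0, 0.0]}
```

View pics/scene7c.png

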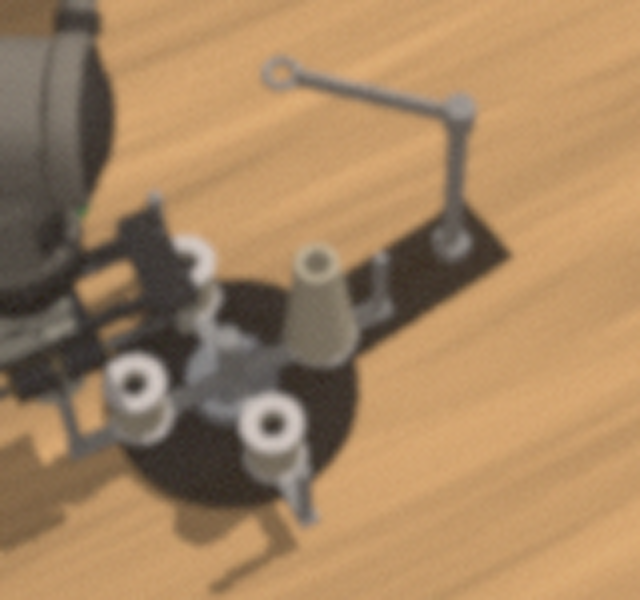

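{"name": "move_arm", "arguments": {"deltas": [{"dp": [0,-0.004,0],"turn": [-2,0,0]},{"dp": [0,-0.008,-0.001],"turn": [-4,0,0]},{"dp": [0,-0.012,-0.001],"turn": [-6,0,0]},{"dp": [0,-0.015,-0.001],"turn": [-7,0,0]},{"dp": [0,-0.017,-0.001],"turn": [-8,0,0]},{"dp": [0,-0.017,-0.001],"turn": [-8,0,0]},{"dp": [0,-0.017,-0.001],"turn": [-8,0,0]}]}}

```text
time: 11.3
tool_pos: [0.5821, -0.2276, 0.0876]
tool_rot: [-1.219, 1.571, 0.486]
contact_force: [0.0, -0.5, -0.6]
opening: 0.0003
```

```bash
python3 snap.py 8 scene,top
```

```text
[ 0.5821 -0.2276  0.0876] [-0.47 -0.34 -0.19]
```

View pics/scene8c.png

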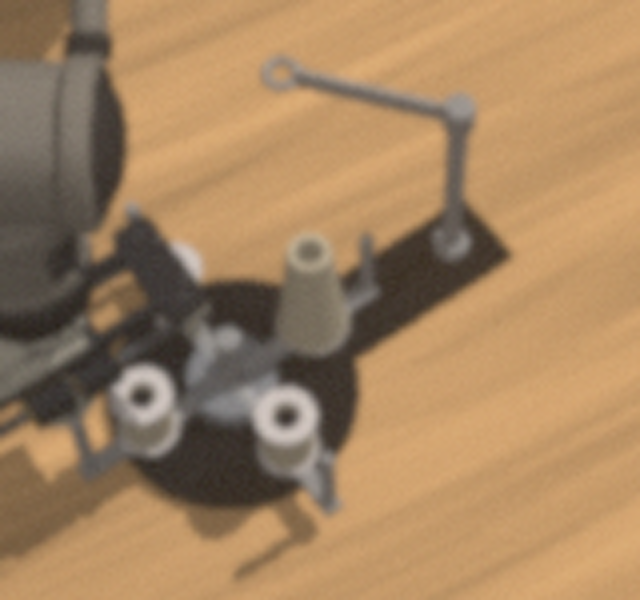

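View pics/top8c.png

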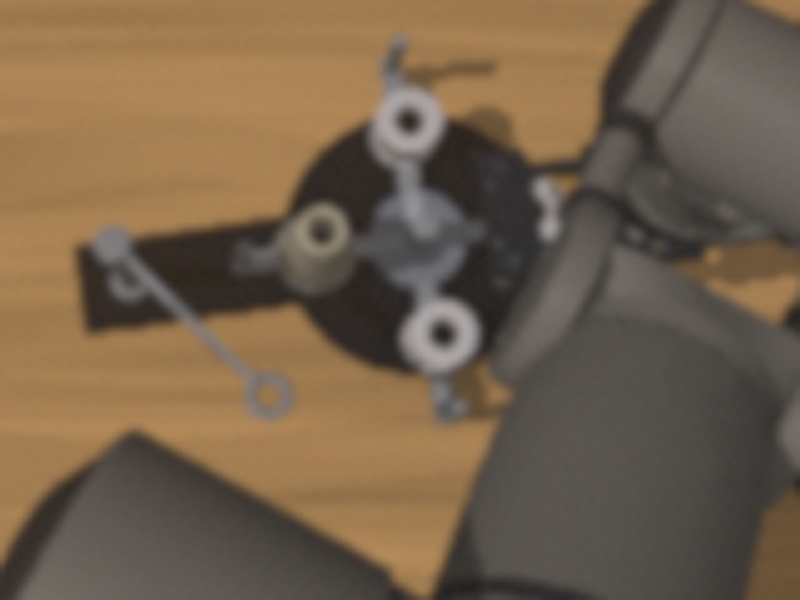

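Run:
```python
from h import *
from cell import robot
zt=load("top0.npz"); zs=load("scene0.npz")
T=lambda u,v,h: cast(zt,220+(u+.5)/5-.5,140+(v+.5)/5-.5,h)[:2]
S=lambda u,v,h: cast(zs,165+(u+.5)/4-.5,155+(v+.5)/4-.5,h)[:2]
for f,A,L,pv in ((T,(.58,-.1125),[(322,231,.13),(410,122,.082),(443,333,.082)],(112,243)),(S,(.5835,-.1121),[(310,250,.13),(144,395,.082),(286,415,.082)],(460,108))):
    P=np.array([f(*q) for q in L]); v=f(*pv,.195); r=v-A; print('piv',v,np.degrees(np.arctan2(r[1],r[0])))
    for w in P: r=w-A; print(w.round(4),np.linalg.norm(r).round(4),np.degrees(np.arctan2(r[1],r[0])).round(1))
    d=P[0]-v; print('piv->cone',np.linalg.norm(d),np.degrees(np.arctan2(d[1],d[0])))
deltas(robot,[((.58,-.2276,.087),0)])
```

```text
piv [0.55216797 0.07521421] 98.43369394822003
[ 0.5691 -0.0454] 0.068 99.2
[ 0.6456 -0.1029] 0.0663 8.3
[ 0.5129 -0.1224] 0.0678 -171.6
piv->cone 0.12178642474992288 -81.99340963076875
piv [0.55633589 0.0749774 ] 98.26175308445089
[ 0.5716 -0.0435] 0.0696 99.8
[ 0.5936 -0.1776] 0.0663 -81.2
[ 0.6497 -0.1017] 0.067 9.0
piv->cone 0.11943195720072045 -82.63727557534378
{'dp': [0.001, 0.002, 0.0], 'turn': [97.7, 0.0, 0.0]}
```

{"name": "move_arm", "arguments": {"deltas": [{"dp": [0,0.01,0],"turn": [0,0,0]},{"dp": [0,0.03,0],"turn": [0,0,0]},{"dp": [-0.04,0.035,0],"turn": [0,0,0]},{"dp": [-0.09,0.035,0],"turn": [0,0,0]},{"dp": [-0.14,0.035,0],"turn": [0,0,0]},{"dp": [-0.16,0.035,0],"turn": [0,0,0]},{"dp": [-0.16,0.035,0],"turn": [0,0,0]},{"dp": [-0.16,0.035,0],"turn": [0,0,0]}]}}

```text
time: 12.2
tool_pos: [0.5467, -0.2323, 0.2471]
tool_rot: [0.702, 1.57, 2.407]
contact_force: [-0.9, 0.7, -0.5]
opening: 0.0004
```

```bash
cat >> h.py <<'E'
PV=np.array([.554,.0751])
def gp(phi,r,tang):
    a=np.radians(phi); return PV+r*np.array([np.cos(a),np.sin(a)])+tang*np.array([-np.sin(a),np.cos(a)])
E
python3 - <<'E'
from cell import robot
from h import *
s=robot.observe();print(s['tool_pos'],s['qvel'].round(2))
w=gp(-133.7,.085,-.045);print(w)
deltas(robot,[((*w,.24),46.3),((*w,.18),46.3)])
E
```

```text
[ 0.54665771 -0.23227165  0.24712061] [ 0.    0.03  0.03  0.   -0.    0.  ]
[0.46274147 0.0447375 ]
{'dp': [0.007, 0.046, 0.286], 'turn': [51.4, 0.0, -0.0]}
{'dp': [0.067, 0.046, 0.286], 'turn': [51.4, 0.0, -0.0]}
```

{"name": "move_arm", "arguments": {"deltas": [{"dp": [0,0.046,0.286],"turn": [51.4,0,0]},{"dp": [0,0.046,0.286],"turn": [51.4,0,0]},{"dp": [0,0.046,0.286],"turn": [51.4,0,0]},{"dp": [0,0.046,0.286],"turn": [51.4,0,0]},{"dp": [0,0.046,0.286],"turn": [51.4,0,0]},{"dp": [0,0.046,0.286],"turn": [51.4,0,0]},{"dp": [0,0.046,0.286],"turn": [51.4,0,0]},{"dp": [0,0.046,0.286],"turn": [51.4,0,0]},{"dp": [0,0.046,0.286],"turn": [51.4,0,0]}]}}

```text
time: 13.1
tool_pos: [0.4629, 0.0445, 0.2464]
tool_rot: [2.367, 1.568, -3.107]
contact_force: [-0.3, 0.1, -0.3]
opening: -0.0001
```

```bash
python3 snap.py 9 scene,top
python3 - <<'E'
from cell import robot
from h import *
w=gp(-133.7,.085,-.045)
deltas(robot,[((*w,.18),46.3)])
E
```

```text
[0.4633 0.0439 0.2468] [-0.35 -0.06 -0.72]
{'dp': [0.067, 0.001, 0.0], 'turn': [-0.0, -0.1, -0.1]}
```

View pics/scene9c.png

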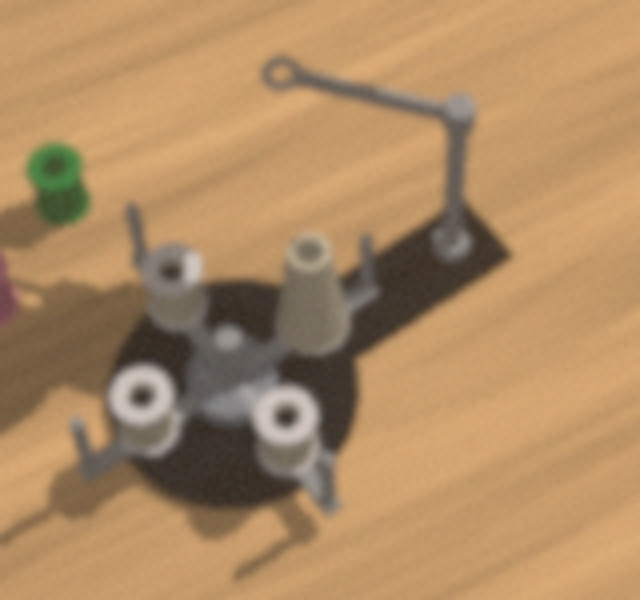

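View pics/top9c.png

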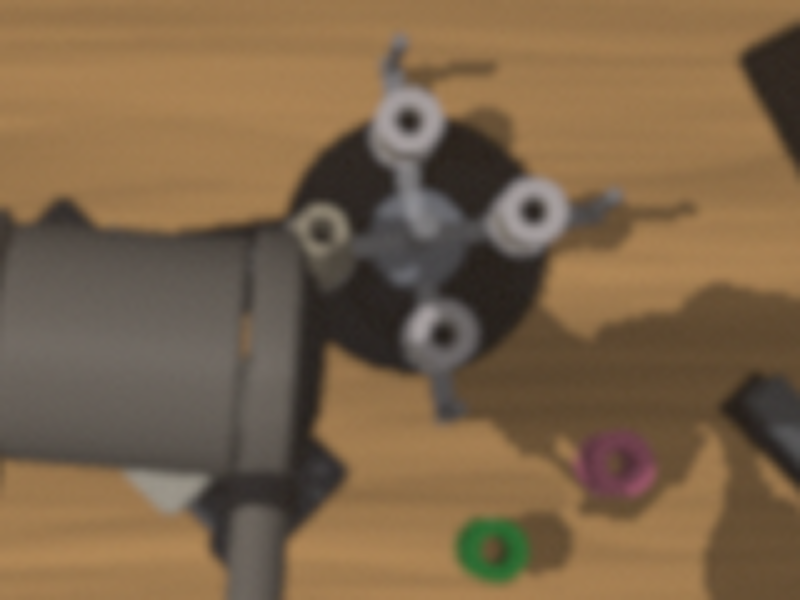

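{"name": "move_arm", "arguments": {"deltas": [{"dp": [0.03,0,0],"turn": [0,0,0]},{"dp": [0.055,0.001,0],"turn": [0,0,0]},{"dp": [0.066,0.001,0],"turn": [0,0,0]},{"dp": [0.067,0.001,0],"turn": [0,0,0]},{"dp": [0.067,0.001,0],"turn": [0,0,0]}]}}

```text
time: 13.7
tool_pos: [0.4632, 0.0451, 0.1811]
tool_rot: [-0.771, 1.57, 0.037]
contact_force: [0.5, -0.0, 0.8]
opening: 0.0006
```

Run:
```python
from cell import robot
from h import *
s=robot.observe();print(s['tool_pos'],s['qvel'].round(2))
deltas(robot,[((*gp(a,.085,-.012),.18),a+180) for a in (-135,-132,-129,-126,-123,-120,-117)])
```

```text
[0.46321506 0.04507125 0.18106336] [ 0.01 -0.02 -0.01  0.    0.    0.  ]
{'dp': [0.001, -0.031, -0.0], 'turn': [1.3, 0.0, 0.0]}
{'dp': [0.001, -0.035, -0.001], 'turn': [-1.7, 0.0, 0.0]}
{'dp': [0.001, -0.04, -0.001], 'turn': [-4.7, 0.0, 0.0]}
{'dp': [0.001, -0.044, -0.001], 'turn': [-7.7, 0.0, 0.0]}
{'dp': [0.001, -0.049, -0.001], 'turn': [-10.7, 0.0, 0.0]}
{'dp': [0.001, -0.053, -0.001], 'turn': [-13.7, 0.0, 0.0]}
{'dp': [0.001, -0.058, -0.0], 'turn': [-16.7, 0.0, 0.0]}
```

{"name": "move_arm", "arguments": {"deltas": [{"dp": [0,-0.01,0],"turn": [0,0,0]},{"dp": [0,-0.018,0],"turn": [0,0,0]},{"dp": [0,-0.024,0],"turn": [0,0,0]},{"dp": [0,-0.029,0],"turn": [0,0,0]},{"dp": [0,-0.033,-0.001],"turn": [-0.5,0,0]},{"dp": [0,-0.037,-0.001],"turn": [-2.7,0,0]},{"dp": [0,-0.041,-0.001],"turn": [-5.5,0,0]},{"dp": [0,-0.045,-0.001],"turn": [-8.2,0,0]},{"dp": [0,-0.049,-0.001],"turn": [-10.7,0,0]},{"dp": [0,-0.053,-0.001],"turn": [-13.7,0,0]}]}}

```text
time: 14.7
tool_pos: [0.5003, 0.0081, 0.1805]
tool_rot: [1.419, 1.57, 2.469]
contact_force: [-0.3, -0.0, -0.3]
opening: 0.0005
```

```bash
python3 snap.py 10 scene
python3 - <<'E'
from cell import robot
from h import *
deltas(robot,[((*gp(a,.085,-.012),.18),a+180) for a in range(-120,-84,3)])
E
```

```text
[0.5007 0.0077 0.1805] [0.09 0.48 0.32]
{'dp': [0.001, -0.0, -0.0], 'turn': [0.3, 0.0, -0.0]}
{'dp': [0.001, -0.005, -0.001], 'turn': [-2.7, 0.0, -0.0]}
{'dp': [0.001, -0.009, -0.001], 'turn': [-5.7, 0.0, -0.0]}
{'dp': [0.001, -0.014, -0.001], 'turn': [-8.7, 0.0, -0.0]}
{'dp': [0.001, -0.018, -0.001], 'turn': [-11.7, 0.0, -0.0]}
{'dp': [0.0, -0.023, -0.0], 'turn': [-14.7, 0.0, -0.0]}
{'dp': [0.0, -0.027, 0.0], 'turn': [-17.7, 0.0, -0.0]}
{'dp': [0.0, -0.032, 0.001], 'turn': [-20.7, 0.0, -0.0]}
{'dp': [0.0, -0.036, 0.002], 'turn': [-23.7, 0.0, -0.0]}
{'dp': [0.0, -0.04, 0.004], 'turn': [-26.7, 0.0, -0.0]}
{'dp': [0.0, -0.045, 0.005], 'turn': [-29.7, 0.0, -0.0]}
{'dp': [0.0, -0.049, 0.007], 'turn': [-32.7, 0.0, -0.0]}
```

View pics/scene10c.png

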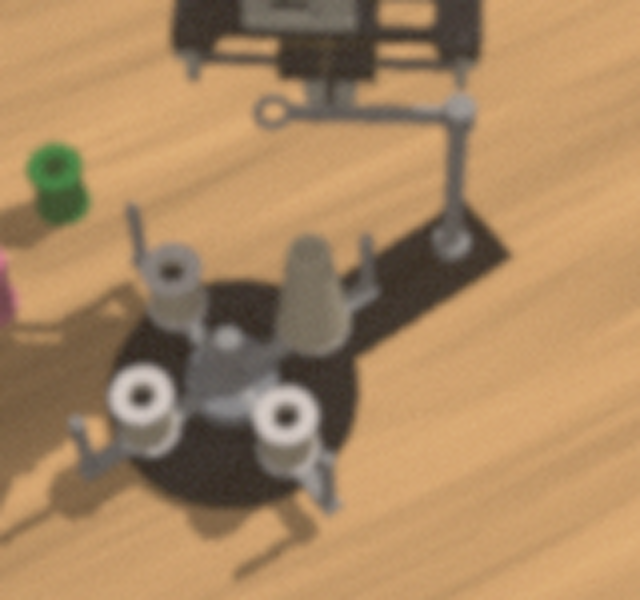

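Fingertip is on the bar and it swings as planned; the eyelet is now at (272,112) in the crop. Continuing.

{"name": "move_arm", "arguments": {"deltas": [{"dp": [0,-0.005,0],"turn": [-2.7,0,0]},{"dp": [0,-0.009,-0.001],"turn": [-5.7,0,0]},{"dp": [0,-0.014,-0.001],"turn": [-8.7,0,0]},{"dp": [0,-0.018,-0.001],"turn": [-11.7,0,0]},{"dp": [0,-0.023,0],"turn": [-14.7,0,0]},{"dp": [0,-0.027,0],"turn": [-17.7,0,0]},{"dp": [0,-0.032,0.001],"turn": [-20.7,0,0]},{"dp": [0,-0.036,0.002],"turn": [-23.7,0,0]},{"dp": [0,-0.04,0.004],"turn": [-26.7,0,0]},{"dp": [0,-0.04,0.004],"turn": [-26.7,0,0]}]}}

```text
time: 15.75
tool_pos: [0.5372, -0.0085, 0.1805]
tool_rot: [0.642, 1.571, 2.155]
contact_force: [0.8, 0.0, 0.2]
opening: 0.0004
```

```bash
python3 snap.py 11 scene,top
python3 - <<'E'
from cell import robot
from h import *
deltas(robot,[((*gp(a,.085,-.012),.18),a+180) for a in range(-94,-79,2)])
E
```

```text
[ 0.5368 -0.0083  0.1805] [-0.77 -0.01 -0.53]
{'dp': [0.0, 0.001, -0.001], 'turn': [0.6, 0.0, -0.0]}
{'dp': [0.0, -0.002, -0.001], 'turn': [-1.4, 0.0, -0.0]}
{'dp': [0.0, -0.005, -0.001], 'turn': [-3.4, 0.0, -0.0]}
{'dp': [0.0, -0.008, -0.001], 'turn': [-5.4, 0.0, -0.0]}
{'dp': [0.0, -0.011, -0.002], 'turn': [-7.4, 0.0, -0.0]}
{'dp': [0.0, -0.014, -0.002], 'turn': [-9.4, 0.0, -0.0]}
{'dp': [0.0, -0.017, -0.001], 'turn': [-11.4, 0.0, -0.0]}
{'dp': [0.0, -0.02, -0.001], 'turn': [-13.4, 0.0, -0.0]}
```

View pics/scene11c.png

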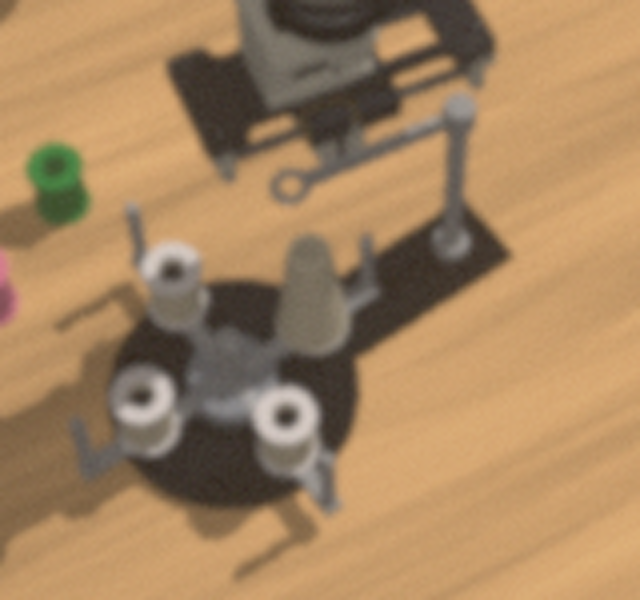

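View pics/top11c.png

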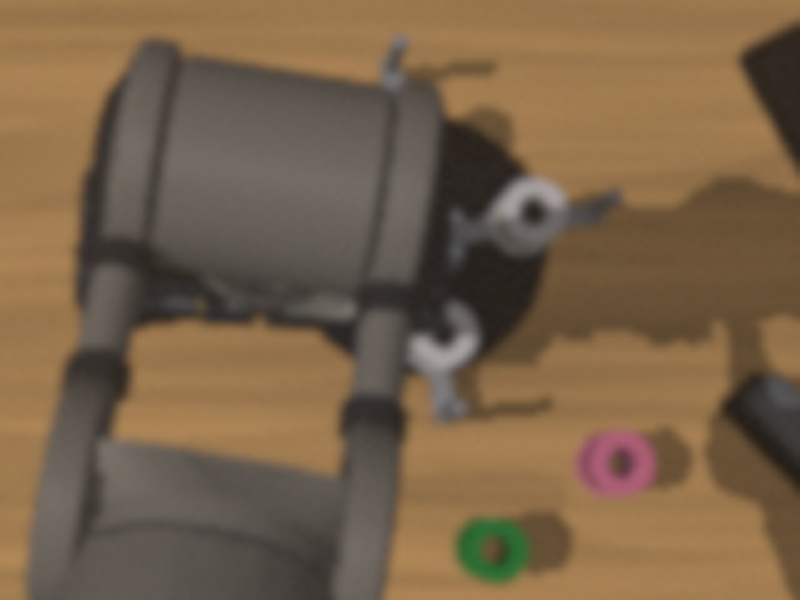

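Run:
```python
from h import *
zs=load("scene0.npz")
S=lambda u,v,h: cast(zs,165+(u+.5)/4-.5,155+(v+.5)/4-.5,h)[:2]
v=S(460,108,.195); c=S(310,250,.13)
for q in ((281,73),(272,112),(290,185)):
    e=S(*q,.183); d=e-v; print(e.round(4),np.linalg.norm(d).round(4),np.degrees(np.arctan2(d[1],d[0])).round(1),(e-c).round(4))
```

```text
[ 0.4698 -0.0121] 0.1228 -134.8 [-0.1019  0.0313]
[ 0.495  -0.0312] 0.1226 -120.0 [-0.0766  0.0123]
[ 0.5509 -0.0458] 0.1209 -92.6 [-0.0207 -0.0023]
```

{"name": "move_arm", "arguments": {"deltas": [{"dp": [0,-0.004,0],"turn": [-2.6,0,0]},{"dp": [0,-0.008,-0.001],"turn": [-5.2,0,0]},{"dp": [0,-0.012,-0.001],"turn": [-7.8,0,0]},{"dp": [0,-0.0145,-0.001],"turn": [-9.4,0,0]},{"dp": [0,-0.0155,-0.001],"turn": [-10.2,0,0]},{"dp": [0,-0.0155,-0.001],"turn": [-10.2,0,0]},{"dp": [0,-0.0155,-0.001],"turn": [-10.2,0,0]}]}}

```text
time: 16.55
tool_pos: [0.5523, -0.0102, 0.1806]
tool_rot: [-1.434, 1.571, 0.257]
contact_force: [-0.3, 0.8, -0.5]
opening: 0.0002
```

```bash
python3 snap.py 12 scene
```

```text
[ 0.5523 -0.0102  0.1806] [ 0.23 -0.01 -1.41]
```

View pics/scene12c.png

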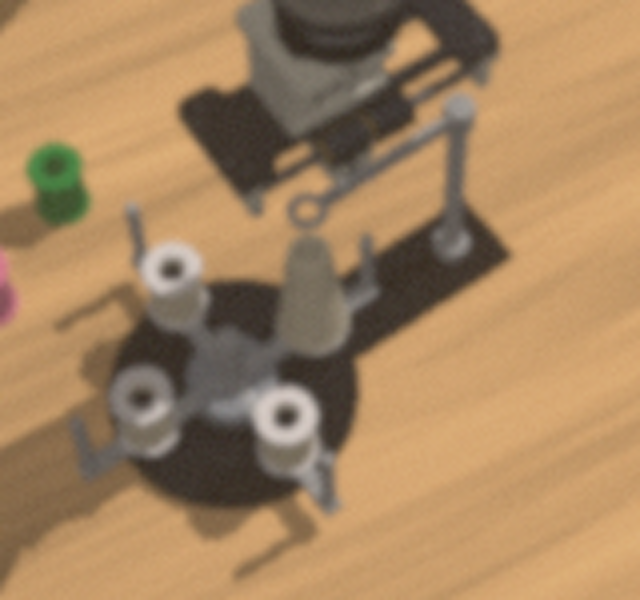

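Run:
```python
from h import *
zs=load("scene0.npz")
S=lambda u,v,h: cast(zs,165+(u+.5)/4-.5,155+(v+.5)/4-.5,h)[:2]
v=S(460,108,.195); c=S(310,250,.13)
e=S(307,209,.183); d=e-v; print(e.round(4),np.linalg.norm(d).round(4),np.degrees(np.arctan2(d[1],d[0])).round(1),(e-c).round(4))
```

```text
[ 0.572  -0.0442] 0.1202 -82.5 [ 0.0003 -0.0008]
```

{"name": "move_arm", "arguments": {"deltas": [{"dp": [0,0.008,0],"turn": [0,0,0]},{"dp": [0,0.025,0],"turn": [0,0,0]},{"dp": [-0.03,0.06,0],"turn": [0,0,0]},{"dp": [-0.07,0.1,0],"turn": [0,0,0]},{"dp": [-0.1,0.14,0],"turn": [0,0,0]},{"dp": [-0.1,0.16,-0.05],"turn": [0,0,0]},{"dp": [-0.1,0.16,-0.1],"turn": [0,0,0]},{"dp": [-0.1,0.16,-0.15],"turn": [0,0,0]},{"dp": [-0.1,0.16,-0.2],"turn": [0,0,0]},{"dp": [-0.1,0.16,-0.25],"turn": [0,0,0]}]}}

```text
time: 17.6
tool_pos: [0.4222, -0.274, 0.2809]
tool_rot: [-2.128, 1.57, -0.438]
contact_force: [0.8, 0.1, 0.4]
opening: 0.0007
```

```bash
python3 snap.py 13 scene,top
```

```text
[ 0.4223 -0.2773  0.2797] [ 0.12  0.44 -0.1 ]
```

View pics/top13c.png

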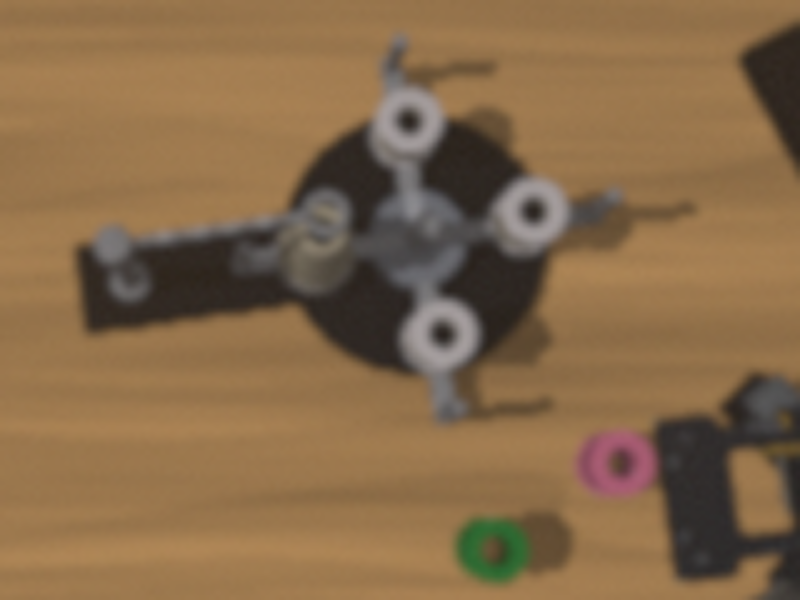

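View pics/scene13c.png

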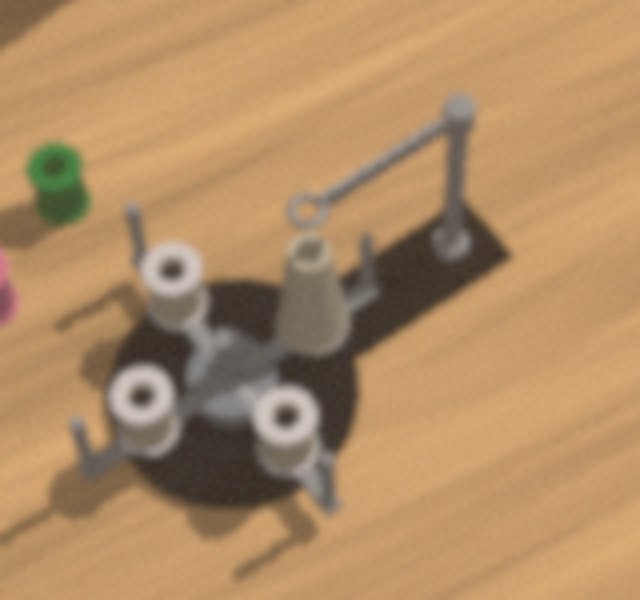

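Run:
```python
from h import *
zt=load("top0.npz"); zs=load("scene0.npz")
T=lambda u,v,h: cast(zt,220+(u+.5)/5-.5,140+(v+.5)/5-.5,h)[:2]
S=lambda u,v,h: cast(zs,165+(u+.5)/4-.5,155+(v+.5)/4-.5,h)[:2]
print('top',(T(326,213,.183)-T(322,231,.13)).round(4),'scene',(S(307,209,.183)-S(310,249,.13)).round(4))
from cell import robot
print(robot.observe()['time'],robot.observe()['qvel'].round(3))
```

```text
top [0.0025 0.0003] scene [ 0.001  -0.0011]
17.7 [ 0.071 -0.052  0.077  0.037  0.03   0.06 ]
```

{"name": "move_arm", "arguments": {"deltas": [{"dp": [-0.01,0,0],"turn": [0,0,0]},{"dp": [-0.01,0,0],"turn": [0,0,0]},{"dp": [-0.01,0,0],"turn": [0,0,0]}]}}

```text
time: 18.0
tool_pos: [0.4231, -0.2711, 0.2914]
tool_rot: [-2.229, 1.569, -0.536]
contact_force: [0.2, 1.0, -0.1]
opening: 0.0005
```

```bash
python3 -c "
from cell import robot
print(robot.observe()['qvel'].round(3)); print(robot.hand_in())"
```

```text
[ 0.004  0.006  0.008  0.001 -0.005 -0.001]
the job is handed in; nothing more can be done
None
```

The thread stand is ready to draw from the tall cone, and I handed the job in at 18 s of the 72 s allowed. With the closed fingertip I pushed two end pins one after the other, which turned the cross about 139° anticlockwise and brought the cone to the guide post's side. I then pushed the guide arm in from the robot's side until its eyelet was over the cone.

- **Eyelet over cone:** my last measurements put the eyelet about 2.5 mm from the centre of the cone's top in the top camera and about 1.5 mm in the scene camera; the limit is 15 mm. The two cameras differ by about 3 mm in absolute position, mostly in x. I compared the eyelet and cone within each camera, so this does not affect the result.
- **Stand and arm:** in the last pictures the cone and all three spools are upright and seated. The robot is clear of everything and was nearly at rest at hand-in. The force readings taken between moves stayed below about 2 N.
- **Bystanders:** I did not measure the stapler, mouse or pen cup again at the end. The arm's planned path kept well above the stapler and away from the mouse and pen cup.

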